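# Test and reset the waste disposer's stop button

## Task

Check the stop button of the sink's waste disposer: press the red mushroom button on the yellow box fully down so that it latches, then turn its head clockwise (seen from above) until it unlatches, and let go so that it springs fully up again. Do not press the green start button on the grey box.

Things in the scene. Friction and masses are not known exactly. Their poses are not given: they have to be found in the camera images.
- stop_top (a point): Top centre of the red round mushroom head (44 mm wide, 24 mm tall, upright sides) on the yellow box (110 x 90 x 58 mm, fixed; the only yellow one). Moves with the head: 103 mm above the counter when up, 95 when latched. Axis vertical, z up. A grey collar under it, 54 mm wide, tops out 66 mm above the counter: 13 mm gap below the head when up, 5 when latched.
- stop_press (a joint): How far the red head is down, m: 0 up, 0.010 hard stop. Spring 3 N at the top, 6 N at the bottom; pressing takes up to about 7 N. Pressed past 0.0085 it latches and stays at about 0.008 when let go. Turning the head more than about 0.45 rad frees it: it springs up to 0 once nothing holds it (a closed gripper does).
- stop_turn (a joint): Turn of the red head, rad: 0 at the start, growing clockwise seen from above to a stop at 1.05. Light friction (0.03 N m); it stays where it is turned. The button latches only if pressed near 0, and is freed beyond about 0.45.
- start_press (a joint): How far the green start button is down, m: 0 up, 0.010 bottom; spring 3 to 6 N, no latch. Same shape and height as the red one, on a grey box of the same size, 0.15 m or more away. Bystander, not to be pressed. A timer with a black dial (44 mm tall), a mug and a spice jar also stand about, unlisted.
Mind the look-alikes: they are no part of the job. There is more than one size of the part that bears stop_top; the job needs the smaller.

How it is judged:
By the outcome, as a careful person would: the job done as asked, in the order asked, and still so for the second after the job is handed in, with the robot touching nothing.
It also fails if it takes over 38 s, if anything falls off the work surface, if the arm or the gripper's body presses on something with over 40 N, if the wrist force passes 120 N, or if a joint passes its speed limit or range.

## Robot

A 6-joint arm with a two-finger parallel gripper is mounted at the origin on the work surface. World frame = base frame: x ahead of the robot, y to its left, z up, the work surface at z = 0. Lengths are in m, angles in rad, forces in N, time in s.
With the tool pointing down it reaches from about 0.35 to 0.775 m from the base axis. Payload 7.3 kg.
Tool frame: the origin (TCP) lies midway between the tips of the shut fingers; the grasp point (between the pads) lies 19 mm behind it (robot.tcp_to_grasp is the distance from the TCP to the grasp point, in m); z points along the fingers, y is the line along which they close (so a half turn about z gives the same grasp; the last joint's range is limited). The gripper opens to 92 mm and grips with 3 to 60 N. Pads are 19 mm wide; open, the fingers measure 130 mm over their backs; the gripper's body (75 mm by 190 mm) begins 47 mm behind the grasp point.
Start: joints at [1.04, 0.342, 1.524, -0, 1.275, -0.146], TCP at [0.197, 0.487, 0.188] pointing down, gripper open.
Joint ranges: [-2.53, 2.53], [-0.77, 2.02], [0.04, 2.7], [-1, 4.14], [0.28, 2.66], [-3.11, 3.11]. Speed limits (rad/s): [2.57, 2.57, 3.14, 3.14, 3.14, 3.14].

## Interface

Orientations are given as [roll, pitch, yaw] about the fixed x, y, z axes, in that order (R = Rz(yaw) Ry(pitch) Rx(roll)).
In Python, from cell import readout, cams, ticket, robot gives the robot as it stands. The module is installed in compiled form; this text tells all that it offers.
- The arm moves only by the tool jog_arm, never from a script. Its argument "plan" is a list of rows, each a list of 5 numbers: the shift along the world's x, y, z each as a share of 0.08 m, from -1 to 1, then the turn about the world's z as a share of 90 degrees, from -1 to 1, then the opening, from -1 (shut) to 1 (fully open). A call has 1 to 12 rows; each row is the pose to reach, as a shift and turn from the pose commanded when the call began; what a row does not reach only later rows make up. A row lasts 1/10 s, in which the tool goes at most 50 mm and 8.59 degrees, less where a joint would pass 70% of its speed; a pose out of reach is approached as far as the arm can. A call with a number of a shift or a turn outside -1 to 1 is refused whole. A call with a gripper value outside its range is refused whole. The fingers move at their own pace and stop on an object; "squeeze" is the grip in N (left out, the last holds). Time passes only in rows, so rows that repeat a pose let the fingers close. It gives the time, the measured TCP pose, the force, the opening and the grip force at its end, in the units of the state.
- readout.observe(): the state, without advancing time (a new reading comes with each control period).
- cams.read_camera(name): name is "scene" or "top" or "wrist"; returns the picture (480x640x3 uint8, blue, green, red); there is no depth.
- cams.calibration(name): a dict with "K" (3x3 intrinsics, pixels), "world_from_camera" (4x4, takes a point from camera to world coordinates). Camera axes: x right, y down, z forward; pixel columns grow to the right and rows downward; lengths in m; the calibration is good to about 2 mm. A picture is of the moment at which its call begins: read the wrist's pose just before it. calibration takes no time and is no camera call; for the wrist camera it gives the pose at the moment of the call.
- ticket.hand_in(): hands the job in; it is judged then, once.
The state is a dict: "time": time; "qpos": joint angles; "qvel": joint speeds; "joint_efforts": joint torques, N m; "tool_pos": TCP position; "tool_rot": TCP orientation; "contact_force": force on the tool from outside, world axes, zero at the start; "torque": the same for the moment, N m; "opening": finger opening in m; "grip_force": force on a finger pad.
Only numpy, scipy, OpenCV 4.12 (cv2) and the standard library are available. Lean on these libraries where they do the work, as an engineer would, in place of code of your own. Each camera call takes 0.05 s, during which the arm holds its last target. There are 200 camera calls.

## Working session

There is one attempt and no reset: what is moved stays moved. The work goes in short steps, Python scripts to look and compute and a tool call to move; the robot and the scene stay as the last step left them, time stands still between calls to the robot, and variables do not carry over. Pictures are saved under pics/ and viewed, at most 10 in all, crops included, and the job is handed in when it is done.

Besides the shell and the picture viewer there is one more tool, called after ">>>" by a JSON object that holds its "method" and its "body". jog_arm: Moves the arm, as the interface text tells. Shift numbers are shares of 0.08 m and turn numbers shares of 90 degrees, none past 1 either way. Its arguments: {"type":"object","properties":{"plan":{"type":"array"},"squeeze":{"type":"number"}},"required":["plan"]}

```bash
mkdir -p pics; python3 - <<'E'
from cell import readout,cams,robot
import cv2,numpy as np
a=cams.read_camera("scene");b=cams.read_camera("top")
cv2.imwrite("pics/s.png",a);cv2.imwrite("pics/t.png",b)
np.set_printoptions(precision=4,suppress=True)
for n in("scene","top"):
    c=cams.calibration(n);print(n,c["K"],c["world_from_camera"])
print(readout.observe())
E
```

```text
scene [[598.0063   0.     320.0188]
 [  0.     598.0063 241.0777]
 [  0.       0.       1.    ]] [[ 0.8717  0.2863 -0.3977  0.9888]
 [ 0.4896 -0.5435  0.6818 -0.8402]
 [-0.0209 -0.7891 -0.6139  0.8087]
 [ 0.      0.      0.      1.    ]]
top [[578.6833   0.     302.5834]
 [  0.     578.6833 244.389 ]
 [  0.       0.       1.    ]] [[ 0.0048 -0.9831  0.1831  0.3147]
 [-1.     -0.0048  0.0004 -0.0505]
 [ 0.0005 -0.1831 -0.9831  1.109 ]
 [ 0.      0.      0.      1.    ]]
{'time': 0.1, 'qpos': array([ 1.04  ,  0.3426,  1.5249, -0.    ,  1.2754, -0.146 ]), 'qvel': array([-0.0002, -0.002 , -0.0018, -0.0013, -0.0026,  0.0008]), 'joint_efforts': array([  0.0009, -43.2011, -24.4692,   0.0719,   0.0525,  -0.    ]), 'tool_pos': array([0.1969, 0.4863, 0.1871]), 'tool_rot': array([-3.1403, -0.0002,  2.7568]), 'contact_force': array([ 0.6947, -0.1475, -0.5847]), 'torque': array([-0.0686, -0.0406, -0.0562]), 'grip_force': 0.0, 'opening': 0.09181629425764785}
```

View pics/t.png

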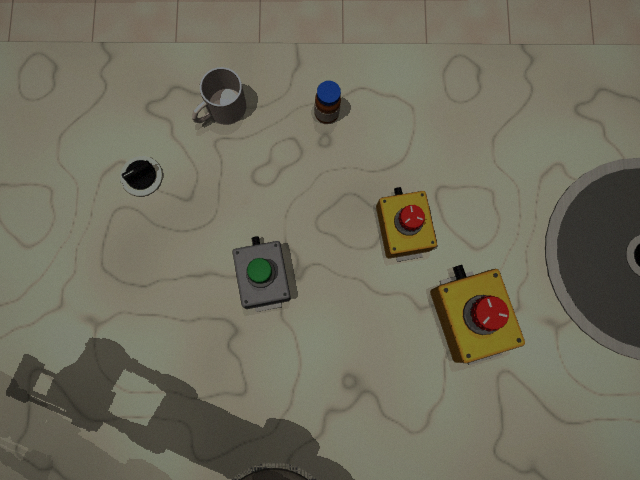

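View pics/s.png

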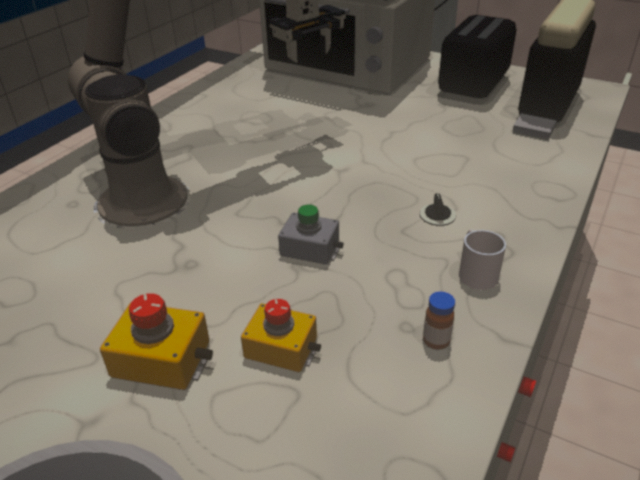

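Two red mushroom buttons sit on yellow boxes. In the top view they are at (412,217), small, and (490,314), large; in the scene view they are at (278,312) and (148,315). The green button at (260,270) in the top view is the bystander. The job calls for the smaller one, at (412,217), and its head of about 26 px fits 44 mm. I'll measure it and check a crop.

```bash
cat > m.py <<'E'
import cv2,numpy as np
from cell import cams
from scipy.optimize import least_squares
def proj(P,n):
    c=cams.calibration(n);T=np.linalg.inv(c["world_from_camera"])
    p=(P@T[:3,:3].T+T[:3,3])@c["K"].T
    return p[:,:2]/p[:,2:]
def blob(im,uv,r):
    h=cv2.cvtColor(im,cv2.COLOR_BGR2HSV)
    m=((h[...,0]<8)|(h[...,0]>172))&(h[...,1]>130)&(h[...,2]>60)
    k=np.zeros(m.shape,np.uint8);cv2.circle(k,uv,r,1,-1)
    pts=cv2.findNonZero((m&(k>0)).astype(np.uint8))
    return cv2.convexHull(pts)
def cen(h):
    M=cv2.moments(h.astype(np.float32));return np.array([M["m10"]/M["m00"],M["m01"]/M["m00"],M["m00"]])
def cyl(x,y,z,n,r=.022,hh=.024):
    a=np.linspace(0,2*np.pi,60)
    P=np.vstack([np.c_[x+r*np.cos(a),y+r*np.sin(a),0*a+q] for q in(z,z-hh)])
    return cen(cv2.convexHull(proj(P,n).astype(np.float32)))
E
python3 - <<'E'
from m import *
np.set_printoptions(precision=4,suppress=True)
t=cv2.imread("pics/t.png");s=cv2.imread("pics/s.png")
o={n:cen(blob(i,uv,r)) for n,i,uv,r in(("top",t,(412,217),22),("scene",s,(278,312),22))}
print(o)
for ns in(["top"],["scene"],["top","scene"]):
    f=lambda p:np.concatenate([cyl(p[0],p[1],.103,n)[:2]-o[n][:2] for n in ns])
    r=least_squares(f,[.5,-.2],x_scale=.01,diff_step=1e-3);print(ns,r.x,r.fun)
x,y=r.x
print("areas",[(cyl(x,y,.103,n)[2],o[n][2]) for n in o])
# box yaw
h=cv2.cvtColor(t,cv2.COLOR_BGR2HSV)
k=np.zeros(h.shape[:2],np.uint8);k[185:262,370:440]=1
m=cv2.inRange(h,(18,120,90),(35,255,255))*k
print(cv2.minAreaRect(cv2.findNonZero(m)))
c=np.hstack([cv2.resize(t[170:270,360:460],(400,400),interpolation=2),cv2.resize(s[270:380,225:335],(400,400),interpolation=2)])
cv2.imwrite("pics/c.png",c)
E
```

```text
{'top': array([411.6479, 216.5128, 454.    ]), 'scene': array([277.1911, 311.0994, 494.5   ])}
['top'] [ 0.5562 -0.2465] [-0. -0.]
['scene'] [ 0.5543 -0.2462] [-0.  0.]
['top', 'scene'] [ 0.5553 -0.2465] [0.012  0.4697 0.3881 0.3126]
areas [(np.float64(550.3454030859284), np.float64(454.0)), (np.float64(632.7468252554536), np.float64(494.5))]
((407.84613037109375, 221.7307586669922), (58.24649429321289, 47.26398849487305), 78.69007110595703)
```

View pics/c.png

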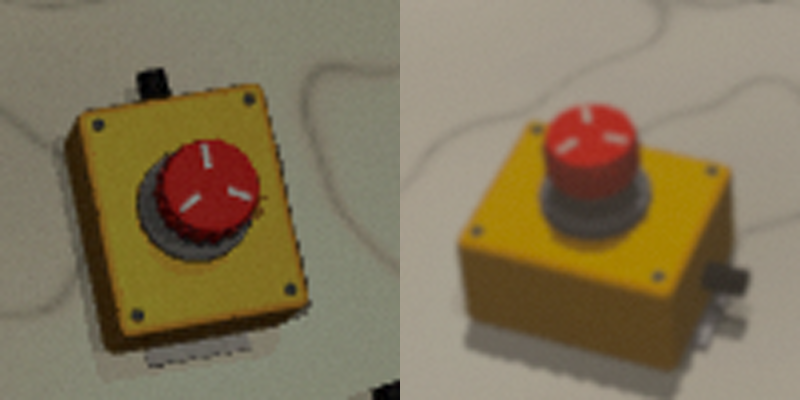

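The crop confirms it: the smaller red head with three white ticks, on the smaller yellow box at world (0.5555, -0.2465). I'll carry the tool over with the fingers shut and press with the fingertips.

>>> {"method": "jog_arm", "body": {"plan": [[0.25, -0.5, 0, 0, -1], [0.49, -1, 0, 0, -1], [0.49, -1, 0, 0, -1]], "squeeze": 20}}

```text
time: 0.4
tool_pos: [0.2373, 0.4029, 0.1873]
tool_rot: [-3.139, 0.001, 2.754]
contact_force: [-0.0, -0.2, 0.2]
opening: 0.0725
grip_force: 0.0
```

>>> {"method": "jog_arm", "body": {"plan": [[0.25, -0.5, 0, 0, -1], [0.49, -1, 0, 0, -1], [0.49, -1, 0, 0, -1]]}}

```text
time: 0.7
tool_pos: [0.2767, 0.3234, 0.1876]
tool_rot: [-3.14, 0.001, 2.753]
contact_force: [-0.2, 0.1, -0.5]
opening: 0.0484
grip_force: 0.0
```

>>> {"method": "jog_arm", "body": {"plan": [[0.25, -0.5, 0, 0, -1], [0.49, -1, 0, 0, -1], [0.49, -1, 0, 0, -1]]}}

```text
time: 1.0
tool_pos: [0.3163, 0.2438, 0.1876]
tool_rot: [-3.141, 0.001, 2.752]
contact_force: [0.0, -0.4, -0.4]
opening: 0.0242
grip_force: 0.0
```

>>> {"method": "jog_arm", "body": {"plan": [[0.25, -0.5, 0, 0, -1], [0.49, -1, 0, 0, -1], [0.49, -1, 0, 0, -1]]}}

```text
time: 1.3
tool_pos: [0.3558, 0.1641, 0.1877]
tool_rot: [-3.141, 0.001, 2.752]
contact_force: [0.2, 0.5, 0.0]
opening: 0.0019
grip_force: 0.0
```

>>> {"method": "jog_arm", "body": {"plan": [[0.25, -0.5, 0, 0, -1], [0.49, -1, 0, 0, -1], [0.49, -1, 0, 0, -1]]}}

```text
time: 1.6
tool_pos: [0.3951, 0.0843, 0.1877]
tool_rot: [-3.141, 0.001, 2.753]
contact_force: [-0.1, 0.1, 0.0]
opening: 0.0003
grip_force: 0.0
```

>>> {"method": "jog_arm", "body": {"plan": [[0.25, -0.5, 0, 0, -1], [0.49, -1, 0, 0, -1], [0.49, -1, 0, 0, -1]]}}

```text
time: 1.9
tool_pos: [0.4344, 0.0047, 0.1876]
tool_rot: [-3.141, 0.001, 2.754]
contact_force: [-0.1, 0.8, -0.5]
opening: -0.0001
grip_force: 0.0
```

>>> {"method": "jog_arm", "body": {"plan": [[0.25, -0.5, 0, 0, -1], [0.49, -1, 0, 0, -1], [0.49, -1, 0, 0, -1]]}}

```text
time: 2.2
tool_pos: [0.4735, -0.075, 0.1873]
tool_rot: [-3.141, 0.001, 2.754]
contact_force: [0.6, 1.1, 0.3]
opening: 0.0003
grip_force: 0.0
```

>>> {"method": "jog_arm", "body": {"plan": [[0.25, -0.5, 0, 0, -1], [0.49, -1, 0, 0, -1], [0.49, -1, 0, 0, -1], [0.49, -1, 0, 0, -1]]}}

```text
time: 2.6
tool_pos: [0.5106, -0.1514, 0.187]
tool_rot: [3.14, -0.002, 2.757]
contact_force: [-0.7, 0.9, -0.0]
opening: 0.0002
grip_force: 0.0
```

>>> {"method": "jog_arm", "body": {"plan": [[0.25, -0.5, 0, 0, -1], [0.49, -1, 0, 0, -1], [0.49, -1, 0, 0, -1], [0.49, -1, 0, 0, -1]]}}

```text
time: 3.0
tool_pos: [0.5497, -0.2312, 0.1872]
tool_rot: [3.14, -0.002, 2.757]
contact_force: [0.0, 0.5, 0.0]
opening: 0.0004
grip_force: 0.0
```

```bash
python3 - <<'E'
from m import *
from cell import readout
print(readout.observe()["tool_pos"]); c=cams.calibration("wrist"); im=cams.read_camera("wrist");cv2.imwrite("pics/w.png",im)
p=proj(np.array([[.5555,-.2465,.103]]),"wrist")[0];print(p)
h=blob(im,tuple(int(v) for v in p),150)
o=cen(h);print(o)
f=lambda q:cyl(q[0],q[1],.103,"wrist")[:2]-o[:2]
print(least_squares(f,[.5555,-.2465],x_scale=.01,diff_step=1e-3).x)
E
```

```text
[ 0.54972249 -0.2311779   0.18721777]
[298.94829996 247.13807377]
[ 300.44671321  238.64205934 2865.        ]
[ 0.55235886 -0.24431753]
```

View pics/w.png

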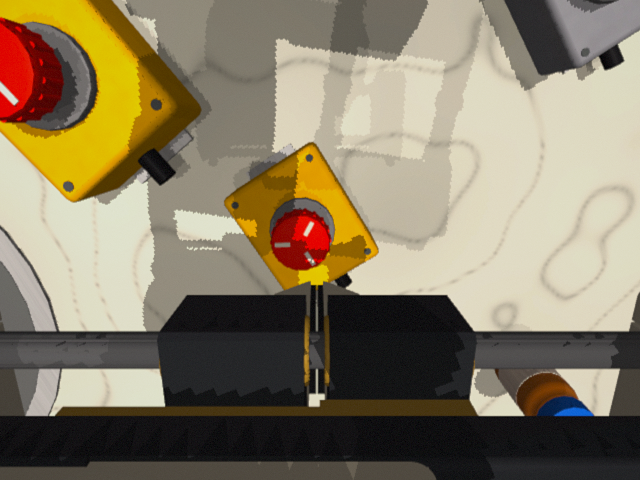

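The wrist view shows the head at (300,239), unobstructed, just ahead of the shut fingers. Averaging the three cameras gives (0.5543, -0.2455). I'll go above it and descend.

>>> {"method": "jog_arm", "body": {"plan": [[0.06, -0.18, 0, 0, -1], [0.06, -0.18, -0.3, 0, -1], [0.06, -0.18, -0.6, 0, -1], [0.06, -0.18, -0.8, 0, -1], [0.06, -0.18, -0.95, 0, -1], [0.06, -0.18, -0.95, 0, -1]]}}

```text
time: 3.65
tool_pos: [0.5538, -0.2456, 0.1106]
tool_rot: [3.141, -0.003, 2.758]
contact_force: [-0.3, -1.2, -0.4]
opening: 0.0001
grip_force: 0.0
```

>>> {"method": "jog_arm", "body": {"plan": [[0, 0, -0.03, 0, -1], [0, 0, -0.06, 0, -1], [0, 0, -0.09, 0, -1], [0, 0, -0.12, 0, -1], [0, 0, -0.12, 0, -1]]}}

```text
time: 4.15
tool_pos: [0.5545, -0.2477, 0.1019]
tool_rot: [3.141, -0.0, 2.757]
contact_force: [0.1, -0.6, -0.6]
opening: 0.0005
grip_force: 0.0
```

>>> {"method": "jog_arm", "body": {"plan": [[0, 0, -0.02, 0, -1], [0, 0, -0.04, 0, -1], [0, 0, -0.06, 0, -1], [0, 0, -0.06, 0, -1]]}}

```text
time: 4.55
tool_pos: [0.5545, -0.2477, 0.097]
tool_rot: [3.141, -0.001, 2.757]
contact_force: [-0.0, 0.2, -0.3]
opening: 0.0006
grip_force: 0.0
```

>>> {"method": "jog_arm", "body": {"plan": [[0, 0, -0.02, 0, -1], [0, 0, -0.04, 0, -1], [0, 0, -0.04, 0, -1]]}}

```text
time: 4.85
tool_pos: [0.5545, -0.2477, 0.0938]
tool_rot: [3.141, -0.0, 2.757]
contact_force: [0.6, 0.1, -0.2]
opening: 0.0006
grip_force: 0.0
```

No contact force yet at z 0.094, so I'll look before going on.

```bash
python3 - <<'E'
from m import *
from cell import readout
o=readout.observe();print(o["tool_pos"],o["contact_force"],o["qpos"])
t=cams.read_camera("top");s=cams.read_camera("scene");w=cams.read_camera("wrist")
r=lambda i,s:cv2.resize(i,s,interpolation=2)
cv2.imwrite("pics/d.png",np.hstack([r(s[230:380,205:355],(400,400)),r(w[150:350,220:420],(400,400))]))
P=o["tool_pos"][None];print(proj(P,"scene"),proj(P,"wrist"))
E
```

```text
[ 0.55452348 -0.24766626  0.09384538] [ 0.57060497  0.09801915 -0.17365071] [-5.46245440e-01  5.74055110e-01  1.41609501e+00  1.20308862e-04
  1.15193165e+00 -1.73229625e+00]
[[276.7202116  310.38559361]] [[315.92676307 273.54765154]]
```

View pics/d.png

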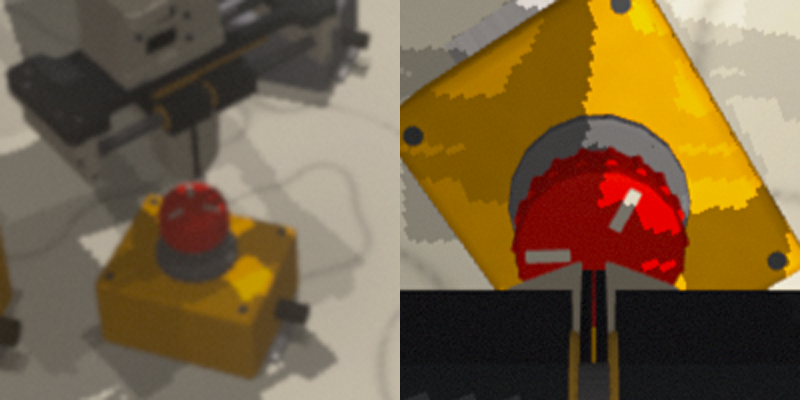

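The closing fingers hover at the head's centre in the wrist view, around full-image (317,282). In the scene view all three ticks on the head stay visible, with the tips ending just above or behind it. I'll check the true height from the head's apparent size in the wrist view.

```bash
python3 - <<'E'
from m import *
np.set_printoptions(precision=4,suppress=True)
c=cams.calibration("wrist");print(c["K"][0,0],c["world_from_camera"])
w=cams.read_camera("wrist");s=cams.read_camera("scene");t=cams.read_camera("top")
h=blob(w,(318,260),90)
pts=h[:,0]; print("wrist red x-range",pts[:,0].min(),pts[:,0].max(),"ymin",pts[:,1].min())
for z in(.103,.095):
  for xy in((.5545,-.2477),(.5555,-.2465),(.5524,-.2443)):
    a=np.linspace(0,2*np.pi,60);P=np.vstack([np.c_[xy[0]+.022*np.cos(a),xy[1]+.022*np.sin(a),0*a+q] for q in(z,z-.024)])
    p=proj(P,"wrist");print(z,xy,p.min(0),p.max(0))
for n,i,uv in(("scene",s,(278,312)),("top",t,(412,217))):
  o=cen(blob(i,uv,22));print(n,o,cyl(.5555,-.2465,.103,n),cyl(.5555,-.2465,.095,n))
b=cv2.convertScaleAbs(s[200:350,180:380],alpha=1.8,beta=20)
b2=cv2.convertScaleAbs(t[130:280,310:510],alpha=1.8,beta=20)
cv2.imwrite("pics/e.png",np.hstack([cv2.resize(b,(400,300),interpolation=2),cv2.resize(b2,(400,300),interpolation=2)]))
cv2.imwrite("pics/e.png",np.hstack([cv2.resize(b[60:150,50:150],(400,360),interpolation=2),cv2.resize(b2[40:130,50:150],(400,360),interpolation=2)]))
E
```

```text
404.11797108232645 [[ 0.3752  0.8906  0.2572  0.4846]
 [ 0.9269 -0.3604 -0.1042 -0.2191]
 [-0.0001  0.2775 -0.9607  0.291 ]
 [ 0.      0.      0.      1.    ]]
wrist red x-range 276 363 ymin 224
0.103 (0.5545, -0.2477) [271.7496 225.4777] [359.9061 319.9175]
0.103 (0.5555, -0.2465) [274.7646 226.3324] [362.8558 320.7567]
0.103 (0.5524, -0.2443) [276.3188 219.6743] [364.8566 314.2181]
0.095 (0.5545, -0.2477) [273.3933 221.979 ] [358.3102 312.8731]
0.095 (0.5555, -0.2465) [276.2964 222.8067] [361.1527 313.6867]
0.095 (0.5524, -0.2443) [277.8008 216.3596] [363.0714 307.3485]
scene [277.1206 311.4707 508.5   ] [277.6644 311.4434 632.8303] [277.9658 314.7968 627.8159]Traceback (most recent call last):
  File "<stdin>", line 12, in <module>
  File "m.py", line 13, in blob
    return cv2.convexHull(pts)
           ~~~~~~~~~~~~~~^^^^^
cv2.error: OpenCV(4.12.0) /io/opencv/modules/imgproc/src/convhull.cpp:143: error: (-215:Assertion failed) total >= 0 && (depth == CV_32F || depth == CV_32S) in function 'convexHull'
```

>>> {"method": "jog_arm", "body": {"plan": [[0, 0.02, 0, 0, -1], [0, 0.02, -0.025, 0, -1], [0, 0.02, -0.05, 0, -1], [0, 0.02, -0.05, 0, -1]]}}

```text
time: 5.55
tool_pos: [0.5544, -0.246, 0.0897]
tool_rot: [3.141, -0.001, 2.757]
contact_force: [0.1, -0.1, 0.4]
opening: 0.0004
grip_force: 0.0
```

```bash
python3 - <<'E'
from m import *
from cell import readout
o=readout.observe();print(o["tool_pos"],o["contact_force"],o["torque"])
s=cams.read_camera("scene");w=cams.read_camera("wrist")
h=blob(w,(318,260),90)[:,0];print(h.min(0),h.max(0))
b=cv2.convertScaleAbs(s[245:345,230:330],alpha=1.8,beta=20)
b2=cv2.convertScaleAbs(w[190:320,250:380],alpha=1.3,beta=20)
cv2.imwrite("pics/e.png",np.hstack([cv2.resize(b,(400,400),interpolation=2),cv2.resize(b2,(400,400),interpolation=2)]))
E
```

```text
[ 0.55441649 -0.24597263  0.08969425] [ 0.1015331  -0.08408451  0.434142  ] [-0.04384547 -0.02110907  0.04391569]
[272 227] [361 317]
```

View pics/e.png

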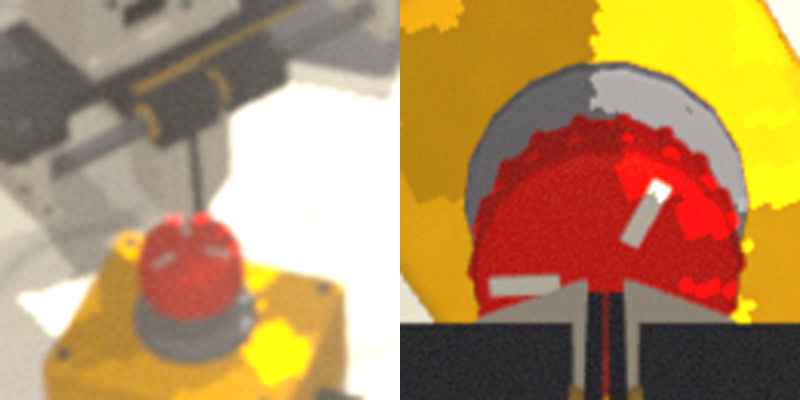

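The tips are still clear above the head: every tick is visible in the scene view, and in the wrist view the finger ends sit in front of the head's centre. I'll keep going in steps smaller than the button's travel and watch the force.

>>> {"method": "jog_arm", "body": {"plan": [[0, 0, -0.03, 0, -1], [0, 0, -0.06, 0, -1], [0, 0, -0.06, 0, -1]]}}

```text
time: 5.95
tool_pos: [0.5544, -0.246, 0.0848]
tool_rot: [3.141, -0.001, 2.757]
contact_force: [-0.4, 0.0, -0.6]
opening: 0.0004
grip_force: 0.0
```

>>> {"method": "jog_arm", "body": {"plan": [[0, 0, -0.03, 0, -1], [0, 0, -0.06, 0, -1], [0, 0, -0.06, 0, -1]]}}

```text
time: 6.25
tool_pos: [0.5544, -0.2461, 0.0801]
tool_rot: [3.141, -0.001, 2.757]
contact_force: [1.1, -0.1, 0.9]
opening: 0.0007
grip_force: 0.0
```

```bash
python3 - <<'E'
from m import *
from cell import readout
o=readout.observe();print(o["tool_pos"],o["contact_force"],o["torque"])
s=cams.read_camera("scene");w=cams.read_camera("wrist")
h=blob(w,(318,265),95)[:,0];print(h.min(0),h.max(0))
a=np.linspace(0,2*np.pi,60)
for z in(.103,.095,.093):
    P=np.vstack([np.c_[.5547+.022*np.cos(a),-.2457+.022*np.sin(a),0*a+q] for q in(z,z-.024)]);p=proj(P,"wrist");print(z,p.min(0),p.max(0))
print(cen(blob(s,(278,312),22)))
b=cv2.convertScaleAbs(s[245:345,230:330],alpha=1.5,beta=10)
cv2.imwrite("pics/f.png",np.hstack([cv2.resize(b,(400,400),interpolation=2),cv2.resize(w[190:320,250:380],(400,400),interpolation=2)]))
E
```

```text
[ 0.55440268 -0.24605618  0.08007989] [ 1.08169951 -0.05623721  0.91440195] [-0.00995486  0.01083098 -0.01371344]
[270 232] [363 327]
0.103 [269.55099084 232.34927851] [363.88319412 333.57346902]
0.095 [271.39118022 228.39090496] [362.02318589 325.55472816]
0.093 [271.82886124 227.44553539] [361.58073366 323.64439799]
[277.11297071 312.27196653 478.        ]
```

View pics/f.png

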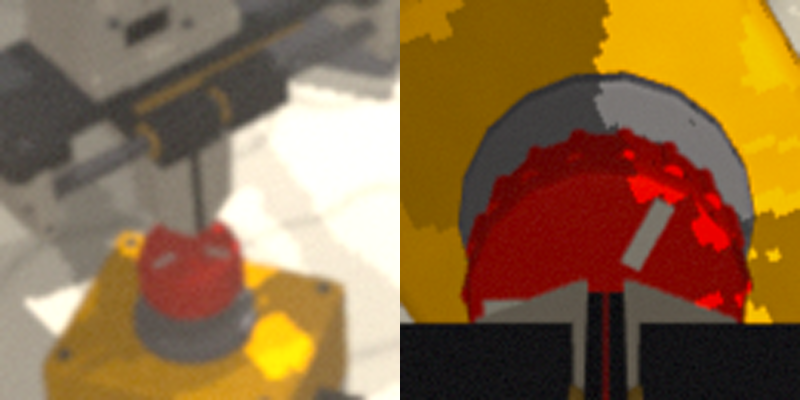

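The tips now overlap the head's rear tick in the scene view, at crop (195,228), and the head is still up because the wrist width still fits 103 mm. I judge the gap at about 12 mm and keep stepping.

>>> {"method": "jog_arm", "body": {"plan": [[0, 0, -0.04, 0, -1], [0, 0, -0.08, 0, -1], [0, 0, -0.08, 0, -1]]}}

```text
time: 6.65
tool_pos: [0.5543, -0.2459, 0.0735]
tool_rot: [3.141, -0.001, 2.757]
contact_force: [0.1, -0.1, 0.1]
opening: 0.0007
grip_force: 0.0
```

>>> {"method": "jog_arm", "body": {"plan": [[0, 0, -0.03, 0, -1], [0, 0, -0.05, 0, -1], [0, 0, -0.05, 0, -1]]}}

```text
time: 6.95
tool_pos: [0.5545, -0.246, 0.0698]
tool_rot: [3.141, -0.001, 2.757]
contact_force: [0.3, 0.2, 0.0]
opening: 0.0004
grip_force: 0.0
```

>>> {"method": "jog_arm", "body": {"plan": [[0, 0, -0.03, 0, -1], [0, 0, -0.05, 0, -1], [0, 0, -0.05, 0, -1]]}}

```text
time: 7.25
tool_pos: [0.5545, -0.2461, 0.0658]
tool_rot: [3.141, -0.001, 2.757]
contact_force: [-0.1, 0.4, -0.4]
opening: 0.0008
grip_force: 0.0
```

```bash
python3 - <<'E'
from m import *
from cell import readout
o=readout.observe();print(o["tool_pos"],o["contact_force"],o["torque"])
s=cams.read_camera("scene");w=cams.read_camera("wrist")
h=blob(w,(318,265),110)[:,0];print(h.min(0),h.max(0))
a=np.linspace(0,2*np.pi,60)
for z in(.103,.095,.093):
    P=np.vstack([np.c_[.5547+.022*np.cos(a),-.2457+.022*np.sin(a),0*a+q] for q in(z,z-.024)]);p=proj(P,"wrist");print(z,p.min(0),p.max(0))
b=cv2.convertScaleAbs(s[245:345,230:330],alpha=1.5,beta=10)
cv2.imwrite("pics/g.png",np.hstack([cv2.resize(b,(400,400),interpolation=2),cv2.resize(w[190:320,250:380],(400,400),interpolation=2)]))
E
```

```text
[ 0.55448366 -0.2460553   0.06584332] [-0.0638738   0.42660981 -0.40336752] [0.01222018 0.0248633  0.03135572]
[268 240] [367 330]
0.103 [265.84945671 240.19404088] [367.6388754  349.61590297]
0.095 [267.98578667 235.65756936] [365.48029271 340.35436481]
0.093 [268.491956   234.57760756] [364.96877408 338.15585179]
```

View pics/g.png

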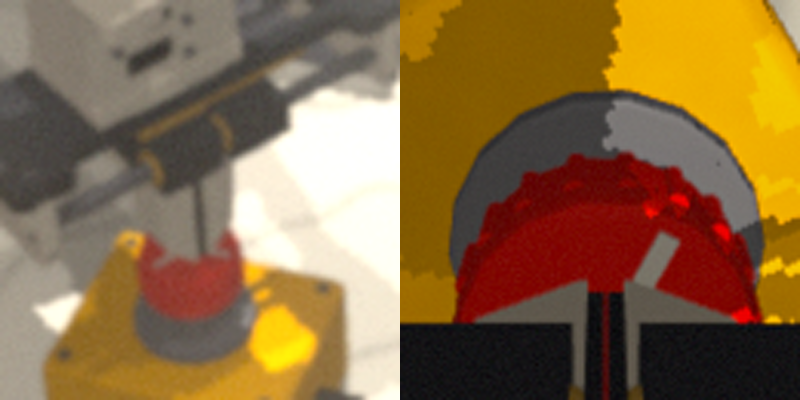

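The tips are now over the head's middle, at scene crop (195,255), and the head is still up. Contact should come on the next step.

>>> {"method": "jog_arm", "body": {"plan": [[0, 0, -0.03, 0, -1], [0, 0, -0.05, 0, -1], [0, 0, -0.05, 0, -1]]}}

```text
time: 7.65
tool_pos: [0.555, -0.2463, 0.0624]
tool_rot: [-3.142, 0.001, 2.757]
contact_force: [-0.0, 0.0, 3.2]
opening: 0.0004
grip_force: 1.5
```

>>> {"method": "jog_arm", "body": {"plan": [[0, 0, -0.02, 0, -1], [0, 0, -0.04, 0, -1], [0, 0, -0.04, 0, -1]]}}

```text
time: 7.95
tool_pos: [0.555, -0.2463, 0.0593]
tool_rot: [-3.142, 0.001, 2.757]
contact_force: [0.7, -0.5, 4.1]
opening: 0.0005
grip_force: 2.0
```

Contact came at TCP z ≈ 0.063, with the spring's 3 N. I'll press on to the stop.

>>> {"method": "jog_arm", "body": {"plan": [[0, 0, -0.03, 0, -1], [0, 0, -0.06, 0, -1], [0, 0, -0.08, 0, -1], [0, 0, -0.08, 0, -1]]}}

```text
time: 8.35
tool_pos: [0.5551, -0.2464, 0.0541]
tool_rot: [-3.141, 0.002, 2.757]
contact_force: [-2.2, 0.0, 10.7]
opening: 0.0005
grip_force: 6.1
```

>>> {"method": "jog_arm", "body": {"plan": [[0, 0, -0.015, 0, -1], [0, 0, -0.015, 0, -1]]}}

```text
time: 8.55
tool_pos: [0.5552, -0.2465, 0.054]
tool_rot: [-3.141, 0.002, 2.757]
contact_force: [-5.4, 2.2, 18.5]
opening: 0.0005
grip_force: 9.4
```

It hit the hard stop at 18 N. Backing off 8 mm: if it latched, the force drops to zero, because an up head would still push about 4 N at this height.

>>> {"method": "jog_arm", "body": {"plan": [[0, 0, 0.05, 0, -1], [0, 0, 0.1, 0, -1], [0, 0, 0.1, 0, -1], [0, 0, 0.1, 0, -1]]}}

```text
time: 8.95
tool_pos: [0.5544, -0.246, 0.0588]
tool_rot: [3.141, -0.001, 2.757]
contact_force: [-1.0, -0.1, -0.4]
opening: 0.0004
grip_force: 0.0
```

```bash
python3 - <<'E'
from m import *
from cell import readout,robot
o=readout.observe();print(o["tool_pos"],o["contact_force"])
print(robot.tcp_to_grasp,[a for a in dir(robot) if a[0]!='_'])
s=cams.read_camera("scene");w=cams.read_camera("wrist")
h=blob(w,(318,265),110)[:,0];print(h.min(0),h.max(0))
a=np.linspace(0,2*np.pi,60)
for z in(.103,.095,.093):
    P=np.vstack([np.c_[.5547+.022*np.cos(a),-.2457+.022*np.sin(a),0*a+q] for q in(z,z-.024)]);p=proj(P,"wrist");print(z,p.min(0),p.max(0))
E
```

```text
[ 0.55435681 -0.24598201  0.05876939] [-1.03142042 -0.08933667 -0.40806578]
0.0188 ['IKError', 'tcp_to_grasp']
[268 239] [367 330]
0.103 [263.62771797 245.44077045] [369.68792827 359.60592806]
0.095 [265.94507824 240.54711493] [367.34926485 349.57827841]
0.093 [266.49292694 239.38424361] [366.7962889  347.20281054]
```

It latched: no force, and the wrist view fits a top at 95 mm. Contact occurs with the TCP reading 39 mm below the real tips, so I'll use that offset. To grip, I rise, open to about 70 mm, and lower the tips to about 81 mm, which is TCP 0.042.

>>> {"method": "jog_arm", "body": {"plan": [[0, 0, 0.12, 0, 0], [0, 0, 0.12, 0, 0.5], [0, 0, 0.12, 0, 0.5], [0, 0, 0.12, 0, 0.5], [0, 0, 0.12, 0, 0.5], [0, 0, 0.12, 0, 0.5], [0, 0, 0.12, 0, 0.5], [0, 0, 0.12, 0, 0.5], [0, 0, 0.12, 0, 0.5], [0, 0, 0.12, 0, 0.5], [0, 0, 0.12, 0, 0.5]]}}

```text
time: 10.15
tool_pos: [0.5547, -0.2462, 0.0689]
tool_rot: [3.141, 0.0, 2.757]
contact_force: [-0.4, -0.0, -0.5]
opening: 0.0692
grip_force: 0.0
```

>>> {"method": "jog_arm", "body": {"plan": [[0, 0, -0.05, 0, 0.5], [0, 0, -0.1, 0, 0.5], [0, 0, -0.15, 0, 0.5], [0, 0, -0.15, 0, 0.5]]}}

```text
time: 10.55
tool_pos: [0.5542, -0.2459, 0.056]
tool_rot: [3.141, -0.002, 2.757]
contact_force: [-0.2, -0.2, -0.3]
opening: 0.0682
grip_force: 0.0
```

```bash
python3 - <<'E'
from m import *
from cell import readout
o=readout.observe();print(o["tool_pos"],o["contact_force"],o["opening"])
s=cams.read_camera("scene");w=cams.read_camera("wrist")
b=cv2.convertScaleAbs(s[245:345,230:330],alpha=1.5,beta=10)
cv2.imwrite("pics/h.png",np.hstack([cv2.resize(b,(400,400),interpolation=2),cv2.resize(w[180:380,220:420],(400,400),interpolation=2)]))
E
```

```text
[ 0.55416702 -0.24586562  0.0559708 ] [-0.1919631  -0.15899414 -0.32790197] 0.06821971553083904
```

View pics/h.png

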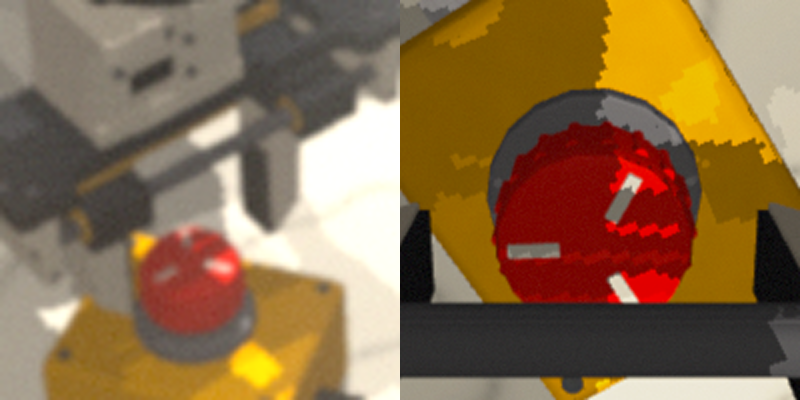

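The open fingers straddle the head: the right tip is at scene crop (270,230), the left passes beside the head at (110,300), and the crossbar is well above. I'll lower 14 mm and close.

>>> {"method": "jog_arm", "body": {"plan": [[0, 0, -0.06, 0, 0.5], [0, 0, -0.12, 0, 0.5], [0, 0, -0.17, 0, 0.5], [0, 0, -0.17, 0, 0.5]]}}

```text
time: 11.05
tool_pos: [0.5542, -0.2459, 0.0425]
tool_rot: [3.141, -0.001, 2.757]
contact_force: [0.3, 0.0, 0.3]
opening: 0.0688
grip_force: 0.0
```

>>> {"method": "jog_arm", "body": {"plan": [[0, 0, 0, 0, -1], [0, 0, 0, 0, -1], [0, 0, 0, 0, -1], [0, 0, 0, 0, -1], [0, 0, 0, 0, -1], [0, 0, 0, 0, -1]], "squeeze": 20}}

```text
time: 11.65
tool_pos: [0.5548, -0.2461, 0.0435]
tool_rot: [3.141, 0.0, 2.757]
contact_force: [0.6, 0.4, 0.6]
opening: 0.0435
grip_force: 20.0
```

Gripped at 43.5 mm, which is the head's width. Now I turn clockwise (yaw decreasing) by 45°, to about 0.79 rad.

>>> {"method": "jog_arm", "body": {"plan": [[0, 0, 0, -0.09, -1], [0, 0, 0, -0.18, -1], [0, 0, 0, -0.27, -1], [0, 0, 0, -0.36, -1], [0, 0, 0, -0.45, -1], [0, 0, 0, -0.5, -1], [0, 0, 0, -0.5, -1], [0, 0, 0, -0.5, -1]]}}

```text
time: 12.45
tool_pos: [0.5545, -0.2464, 0.0438]
tool_rot: [-3.141, 0.0, 1.974]
contact_force: [-2.3, -0.1, 4.1]
opening: 0.0434
grip_force: 20.0
```

The spring now pushes up 4 N, so the head is unlatched. I'll let go and rise.

>>> {"method": "jog_arm", "body": {"plan": [[0, 0, 0, -0.5, 0.6], [0, 0, 0, -0.5, 0.6]]}}

```text
time: 12.65
tool_pos: [0.5547, -0.2461, 0.043]
tool_rot: [3.141, -0.0, 1.667]
contact_force: [-0.7, 0.5, -0.5]
opening: 0.0549
grip_force: 0.0
```

```bash
python3 - <<'E'
from cell import readout
print(readout.observe())
E
```

```text
{'time': 12.65, 'qpos': array([-5.43930103e-01,  6.29389855e-01,  1.47132582e+00,  2.71269635e-04,
        1.04076058e+00, -6.40705521e-01]), 'qvel': array([ 6.33912521e-04,  3.54280512e-03, -1.75730401e-03,  2.89763821e-03,
        7.46566103e-04,  1.49763538e+00]), 'joint_efforts': array([-5.03290014e-02, -5.41651475e+01, -2.12888020e+01,  2.69467256e-02,
        8.08314770e-02, -2.09458195e+00]), 'tool_pos': array([ 0.55474349, -0.24611704,  0.04302796]), 'tool_rot': array([ 3.14135944e+00, -1.18074943e-04,  1.66743463e+00]), 'contact_force': array([-0.72797169,  0.51382187, -0.50779357]), 'torque': array([-0.0548578 ,  0.02415324, -0.03627555]), 'grip_force': 0.0, 'opening': 0.05492066335275978}
```

I repeated the -0.5 turn by mistake in that row. It was harmless: the extra turn was clockwise with the fingers opening, and the grip is now off. I'll finish opening and lift straight up.

>>> {"method": "jog_arm", "body": {"plan": [[0, 0, 0, 0, 0.7], [0, 0, 0, 0, 0.7], [0, 0, 0, 0, 0.7], [0, 0, 0, 0, 0.7], [0, 0, 0.3, 0, 0.7], [0, 0, 0.7, 0, 0.7], [0, 0, 1, 0, 0.7], [0, 0, 1, 0, 0.7]]}}

```text
time: 13.45
tool_pos: [0.5567, -0.2473, 0.1272]
tool_rot: [3.136, 0.004, 1.673]
contact_force: [-0.1, 0.2, 0.3]
opening: 0.0781
grip_force: 0.0
```

>>> {"method": "jog_arm", "body": {"plan": [[0, 0, 0.5, 0, 0.7], [0, 0, 1, 0, 0.7], [0, 0, 1, 0, 0.7], [0, 0, 1, 0, 0.7]]}}

```text
time: 13.85
tool_pos: [0.5547, -0.2462, 0.2032]
tool_rot: [3.141, 0.0, 1.672]
contact_force: [-0.1, -0.8, -1.2]
opening: 0.0779
grip_force: 0.0
```

```bash
python3 - <<'E'
from m import *
from cell import readout
o=readout.observe();print(o["tool_pos"],o["contact_force"],o["time"])
w=cams.read_camera("wrist");s=cams.read_camera("scene");c=cen(blob(s,(278,311),22));print("scene",c,cyl(.5547,-.2457,.103,"scene"),cyl(.5547,-.2457,.095,"scene"))
p=proj(np.array([[.5547,-.2457,.103]]),"wrist")[0];h=blob(w,tuple(int(v) for v in p),50)[:,0];print(p,h.min(0),h.max(0))
a=np.linspace(0,2*np.pi,60)
for z in(.103,.095):
    P=np.vstack([np.c_[.5547+.022*np.cos(a),-.2457+.022*np.sin(a),0*a+q] for q in(z,z-.024)]);p=proj(P,"wrist");print(z,p.min(0),p.max(0))
cv2.imwrite("pics/i.png",np.hstack([cv2.resize(s[260:360,230:330],(400,400),interpolation=2),cv2.resize(w[150:350,220:420],(400,400),interpolation=2)]))
E
```

```text
[ 0.55470774 -0.24618149  0.20323613] [-0.065509   -0.82379399 -1.15155343] 13.85
scene [277.27022491 311.41826116 496.5       ] [277.52084398 310.99391127 631.62324226] [277.82265123 314.34665427 626.62333159]
[318.70398498 227.15469276] [286 191] [345 250]
0.103 [289.5359746  192.92720729] [347.89363288 254.88646099]
0.095 [290.22513748 191.30239614] [347.14537756 251.7095093 ]
```

View pics/i.png

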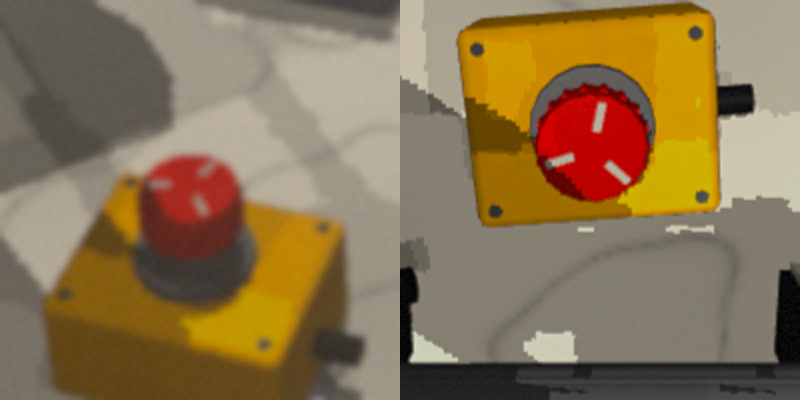

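The head is turned and fully up again: its scene centroid is at row 311.4, against 311.1 at the start and about 314.5 if latched. The arm is clear of everything, so I'll hand in.

```bash
python3 -c "
from cell import ticket
print(ticket.hand_in())"
```

```text
the job is handed in; nothing more can be done
None
```

I pressed the smaller red stop button until it latched, turned its head clockwise until it unlatched, and let it spring fully up; the green button was never touched, and I handed the job in at about 14 s (no verdict returned).

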